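# Hang the hooked marker pocket back on the display rail

### The arm

A 6-joint arm with a two-finger parallel gripper is mounted at the origin on the work surface. World frame = base frame: x ahead of the robot, y to its left, z up, the work surface at z = 0. Lengths are in m, angles in rad, forces in N, time in s.
With the tool pointing down it reaches from about 0.2 to 0.875 m from the base axis. Payload 3.4 kg.
Tool frame: the origin (TCP) lies at the very end of the fingers, on their centre line; the grasp point (between the pads) lies 19 mm behind it; z points along the fingers, y is the direction in which the jaws open and shut (so a half turn about z gives the same grasp; the last joint's range is limited). The gripper opens to 94 mm and grips with 3 to 60 N. Pads are 16 mm wide; open, the fingers measure 119 mm over their backs; the gripper's body (75 mm by 177 mm) begins 78 mm behind the grasp point.
Start: joints at [-1.238, 0.276, 1.505, -0, 1.361, -0.121], TCP at [0.252, -0.517, 0.205] pointing down, gripper open.
Joint ranges: [-2.89, 2.89], [-0.75, 2.08], [0.22, 2.7], [-1.18, 4.32], [0.11, 2.71], [-2.7, 2.7]. Speed limits (rad/s): [2.57, 2.57, 3.14, 3.14, 3.14, 3.14].

### API

Orientations are given as [roll, pitch, yaw] about the fixed x, y, z axes, in that order (R = Rz(yaw) Ry(pitch) Rx(roll)).
In Python, from plant import arm, grab_frame, order gives the robot as it stands.
- The arm moves only by the shell command python3 -m jog 'ROWS' [OPENING]. ROWS is JSON, one flat list of numbers, 6 for each row, row after row: the shift along the tool's x, y, z normalised to -1 to 1, where 1 is 0.8 m, then the turn, a rotation vector about the tool's x, y, z normalised to -1 to 1, where 1 is 90 degrees. In form: [tx, ty, tz, wx, wy, wz, tx, ty, tz, wx, wy, wz, ...]. A call has 1 to 8 rows; each row shifts and turns the pose as measured when the row begins, along the tool's axes as they then stand; what a row does not reach is not made up. A row lasts 1/12 s, in which the tool goes at most 41.7 mm and 7.16 degrees, less where a joint would pass 70% of its speed; a pose out of reach is approached as far as the arm can. A call with a number of a shift or a turn outside -1 to 1 is refused whole. A call with a gripper value outside its range is refused whole. OPENING is the opening, from 0 (shut) to 1 (fully open), set as the call begins (- or left out, the last holds). The fingers move at their own pace and stop on an object; the grip force is fixed at half the most. Time passes only in rows, so rows that do not move let the fingers close. It gives the time, the measured TCP pose, the force and the opening at its end, in the units of the state.
- arm.sense(): the state, without advancing time (a new reading comes with each control period).
- grab_frame(name): name is "side" or "top" or "wrist"; returns a dict with "pixels" (480x640x3 uint8, red, green, blue), "fx", "fy", "cx", "cy" (pixels), "rvec" (rotation vector, rad) and "tvec" (3), from world to camera coordinates, as OpenCV has them; the wrist camera has in their place "tool_from_camera" (4x4, takes a point from camera to tool coordinates, whose origin is the TCP and whose axes are the flange's). Camera axes: x right, y down, z forward; pixel columns grow to the right and rows downward; lengths in m; the calibration is good to about 2 mm. The wrist camera is an equidistant fisheye: a pixel r from the principal point sees the ray r / f radians off the axis. A picture is of the moment at which its call begins: read the wrist's pose just before it. There is no depth.
- order.job_done(): hands the job in, once; it reports no verdict.
The state is a dict: "t": time; "joint_positions": joint angles; "joint_velocities": joint speeds; "joint_efforts": joint torques, N m; "ee_pos": TCP position; "eef_rot": TCP orientation; "contact_force": force on the tool from outside, world axes, zero at the start; "torque": the same for the moment, N m; "finger_gap": finger opening in m.
Only numpy, scipy, OpenCV 4.12 (cv2) and the standard library are available. Lean on these libraries where they do the work, as an engineer would, in place of code of your own. Each camera call takes 0.05 s, during which the arm holds its last target.

### The job

Hang the white marker pocket (the one with the hook and grip tab) back on the display stand: lift its hook over the raised lip of the rail, lower it gently on to the ledge behind, and ease it along the rail until the hook drops into the single notch and is fully home. Keep the pocket upright, never force it against the stand (lean on it no harder than about 30 N), leave the other things on the counter where they are, and let go.

Things in the scene. Friction and masses are not known exactly. Their poses are not given: they have to be found in the camera images.
- pocket: White sheet-metal marker pocket, 50 deep (its x) x 70 wide (y) mm, 0.2-0.36 kg, upright on the counter; its markers (to 116 mm high) are fixed. Origin: centre of its underside, z up, +x to its flat back. Front and sides 65 high; back plate 135 high, rear face at x = 25 mm. On the back plate's top a level bridge plate (x -14 to 40, y +-17, z 131 to 135 mm) carries the grip tab and, at the rear, the hook.
- tab (a point): Point in the grip tab: an upright plate on the bridge plate, 8 mm thick (pocket x -1 to 7), 30 wide (y +-15), z 135 to 171 mm, to grip from above across thickness or width. The point is at pocket (3, 0, 159) mm, 24 mm above the bridge plate, and in plan about at the centre of mass.
- tongue_tip (a point): Middle of the lower edge of the hook's tongue, at pocket (38, 0, 109) mm. The tongue, 4 mm thick (pocket x 36 to 40) and 30 wide (y +-15), hangs from the bridge plate down to z = 109 mm, leaving an 11 mm gap to the back plate.
- stand: Fixed display stand, 340 mm long (its y), the rail along its front. Origin: on the counter in the plane of its front face, mid-length; +x into the stand, z up. Rigid. Behind the rail (x over 27 mm) bins of pens to 140 mm high. The seated pocket hangs before the front panel, its +x along the stand's +x, tongue on the notch floor, bridge plate 2 mm over the lip. Its force on the stand stays under 30 N.
- lip_top (a point): Middle of the top of the anti-jump lip, stand (2, 0, 160) mm: the upper edge of the stand's 4 mm thick front panel (x 0 to 4 mm). Behind it an open channel, x 4 to 17, y -120 to 120 mm, closed by end blocks (top 164 mm) and a back wall (x 17 to 27, top 160 mm).
- rail_mid (a point): Middle of the channel's ledge: stand (10.5, 0, 148) mm, 12 mm below the lip's top. The ledge, a white plastic strip, has one dark notch, 36 mm long along y, floor at z = 140 mm (8 mm below the ledge). Its centre is anywhere from y = -35 to 35 mm, new each time and not measured: see it from above, or feel for it by sliding the tongue along the ledge until it drops in.
- pencup: White square pen cup 60 x 70 x 65 mm with pens, up to 116 mm high, without hook or tab. Not to be moved. Origin: centre of its underside.
- glue: Small glue bottle, 34 mm across, 85 mm high. Not to be moved. Origin: centre of its underside.
- tape: Roll of clear tape lying flat, 90 mm across, 24 mm high. Not to be moved. Origin: centre of its underside.
- stapler: Black stapler, 120 x 34 x 45 mm. Not to be moved. Origin: centre of its underside.
- notebooks: Stack of four notebooks, 148 x 210 x 44 mm. Not to be moved. Origin: centre of its underside.
- eraserbox: Cardboard box of erasers, 60 x 90 x 30 mm. Not to be moved. Origin: centre of its underside.
Things that resemble listed ones, but are neither listed nor needed, are in the scene too. Leave any orange or red look-alike of the pocket alone.

How it is judged:
By the outcome, as a careful person would: the job done as asked, in the order asked, and still so for the second after the job is handed in, with the robot touching nothing.
It also fails if it takes over 67 s, if anything falls off the work surface, if the arm or the gripper's body presses on something with over 40 N, if the wrist force passes 120 N, or if a joint passes its speed limit or range.

## Working session

There is one attempt and no reset: what is moved stays moved. The work goes in short steps, Python scripts to look and compute and a shell command to move; the robot and the scene stay as the last step left them, time stands still between calls to the robot, and variables do not carry over. Pictures are saved under pics/ and viewed, and the job is handed in when it is done.

```bash
ls; mkdir -p pics
cat > h.py <<'E'
import numpy as np, cv2, json
from plant import arm, grab_frame, order
from scipy.spatial.transform import Rotation as R
def snap(name,fn):
    s=arm.sense(); f=grab_frame(name)
    cv2.imwrite('pics/'+fn+'.png',f['pixels'][:,:,::-1])
    d={k:(np.array(v).tolist()) for k,v in f.items() if k!='pixels'}
    d['ee_pos']=np.array(s['ee_pos']).tolist(); d['eef_rot']=np.array(s['eef_rot']).tolist()
    json.dump(d,open('pics/'+fn+'.json','w')); return f['pixels'],d
def load(fn): return cv2.imread('pics/'+fn+'.png'),json.load(open('pics/'+fn+'.json'))
def ray(d,u,v):
    if 'rvec' in d:
        Rm=cv2.Rodrigues(np.array(d['rvec'],float).ravel())[0]; t=np.array(d['tvec']).ravel()
        r=Rm.T@np.array([(u-d['cx'])/d['fx'],(v-d['cy'])/d['fy'],1]); return -Rm.T@t, r/np.linalg.norm(r)
    a=np.array([(u-d['cx'])/d['fx'],(v-d['cy'])/d['fy']]); th=np.linalg.norm(a)
    r=np.r_[a/max(th,1e-9)*np.sin(th),np.cos(th)]
    T=np.array(d['tool_from_camera']); W=R.from_euler('xyz',d['eef_rot']).as_matrix()
    return W@T[:3,3]+np.array(d['ee_pos']), W@T[:3,:3]@r
def onz(d,u,v,z):
    o,r=ray(d,u,v); return o+r*(z-o[2])/r[2]
def proj(d,P):
    P=np.array(P,float)
    if 'rvec' in d:
        Rm=cv2.Rodrigues(np.array(d['rvec'],float).ravel())[0]
        c=Rm@P+np.array(d['tvec']).ravel(); return np.array([c[0]/c[2]*d['fx']+d['cx'],c[1]/c[2]*d['fy']+d['cy']])
    T=np.array(d['tool_from_camera']); W=R.from_euler('xyz',d['eef_rot']).as_matrix()
    c=T[:3,:3].T@(W.T@(P-np.array(d['ee_pos']))-T[:3,3]); th=np.arctan2(np.hypot(c[0],c[1]),c[2]); n=np.hypot(c[0],c[1])
    return np.array([c[0]/n*th*d['fx']+d['cx'],c[1]/n*th*d['fy']+d['cy']])
def tri(d1,p1,d2,p2):
    o1,r1=ray(d1,*p1);o2,r2=ray(d2,*p2)
    A=np.stack([r1,-r2],1); x=np.linalg.lstsq(A,o2-o1,rcond=None)[0]
    a,b=o1+r1*x[0],o2+r2*x[1]; return (a+b)/2,np.linalg.norm(a-b)
def crop(fn,x0,y0,x1,y1,k,out):
    i=cv2.imread('pics/'+fn+'.png')[y0:y1,x0:x1]; cv2.imwrite('pics/'+out+'.png',cv2.resize(i,None,fx=k,fy=k,interpolation=cv2.INTER_CUBIC))
E
python3 - <<'E'
from h import *
for n in ['top','side','wrist']:
    p,d=snap(n,n+'0'); print(n,{k:np.round(v,3).tolist() for k,v in d.items()}, [np.round(ray(d,320,240)[0],3)])
print(arm.sense())
E
```

```text
pics
top {'fx': 497.47, 'fy': 497.47, 'cx': 321.196, 'cy': 237.795, 'rvec': [2.152, -2.217, 0.083], 'tvec': [0.08, 0.55, 1.066], 'ee_pos': [0.252, -0.516, 0.205], 'eef_rot': [-3.14, -0.0, 0.454]} [array([0.472, 0.067, 1.104])]
side {'fx': 607.449, 'fy': 607.449, 'cx': 315.722, 'cy': 231.458, 'rvec': [0.207, -2.795, 1.247], 'tvec': [0.519, 0.082, 1.033], 'ee_pos': [0.252, -0.516, 0.205], 'eef_rot': [-3.14, -0.0, 0.454]} [array([0.394, 0.785, 0.757])]
wrist {'fx': 371.648, 'fy': 371.648, 'cx': 319.21, 'cy': 243.659, 'tool_from_camera': [[0.002, -0.962, -0.274, 0.081], [1.0, 0.001, 0.001, 0.0], [-0.001, -0.274, 0.962, -0.179], [0.0, 0.0, 0.0, 1.0]], 'ee_pos': [0.252, -0.516, 0.205], 'eef_rot': [-3.14, -0.0, 0.454]} [array([ 0.325, -0.481,  0.384])]
{'t': 0.15, 'joint_positions': array([-1.23798585e+00,  2.76430567e-01,  1.50578269e+00, -1.12802149e-05,
        1.36071257e+00, -1.20989336e-01]), 'joint_velocities': array([ 0.00169669, -0.00171466, -0.00301464,  0.00208516, -0.00088617,
       -0.00051846]), 'joint_efforts': array([ 1.95511580e-03, -4.04923725e+01, -2.37431055e+01,  7.04023079e-02,
        3.15364602e-02, -7.62214518e-05]), 'ee_pos': array([ 0.25193418, -0.51641883,  0.20483815]), 'eef_rot': array([-3.14026789e+00, -1.49958363e-04,  4.53802071e-01]), 'contact_force': array([-0.09160688, -0.25258928, -0.21729476]), 'torque': array([-0.01789111, -0.00212883,  0.05133752]), 'finger_gap': 0.09415429515281333}
```

View pics/top0.png

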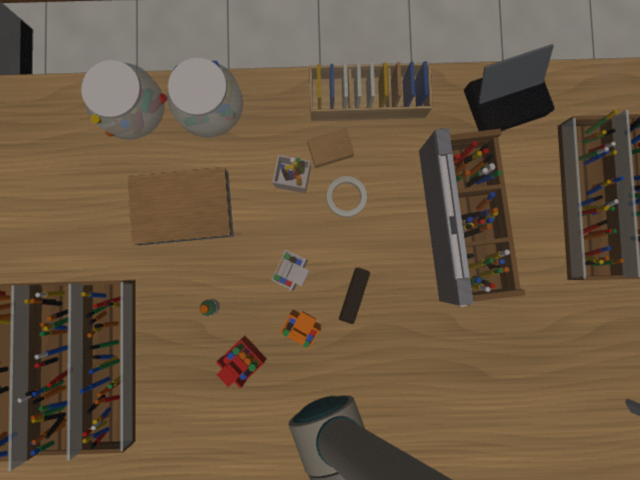

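View pics/side0.png

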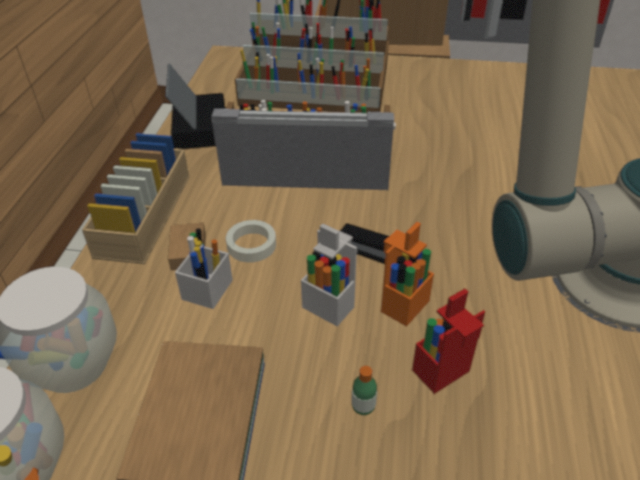

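View pics/wrist0.png

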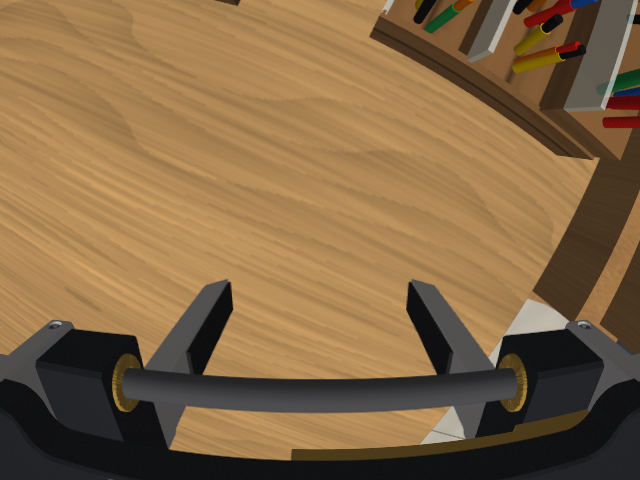

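Candidates for the pocket in the top view:
- White at (291,270): has a bridge and tab, so it fits.
- White at (291,173): no tab, so it is the pencup.
- Orange (302,328) and red (240,362): decoys.

The stand is at (450,215), with a dark notch near (453,225). I'll confirm with crops.

Run:
```python
from h import *
crop('top0',260,235,330,350,7,'c1'); 
crop('top0',410,120,530,310,3,'c2')
a=cv2.imread('pics/top0.png')[240:300,262:322]; b=cv2.imread('pics/side0.png')[215:330,290:370]
a=cv2.resize(a,(420,420),interpolation=2); b=cv2.resize(b,(370,532),interpolation=2)
o=np.zeros((532,790,3),np.uint8); o[:420,:420]=a; o[:532,420:]=b; cv2.imwrite('pics/c3.png',o)
crop('side0',200,90,410,200,3.8,'c4')
```

```text
(no output)
```

View pics/c3.png

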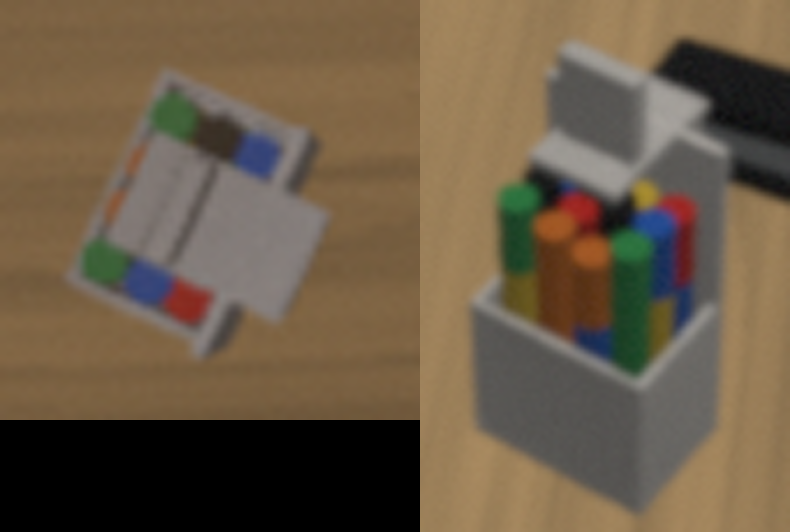

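View pics/c2.png

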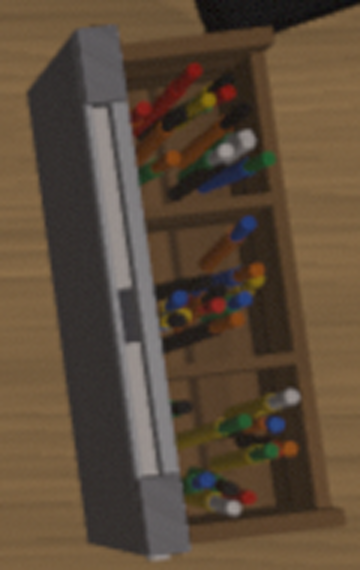

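View pics/c4.png

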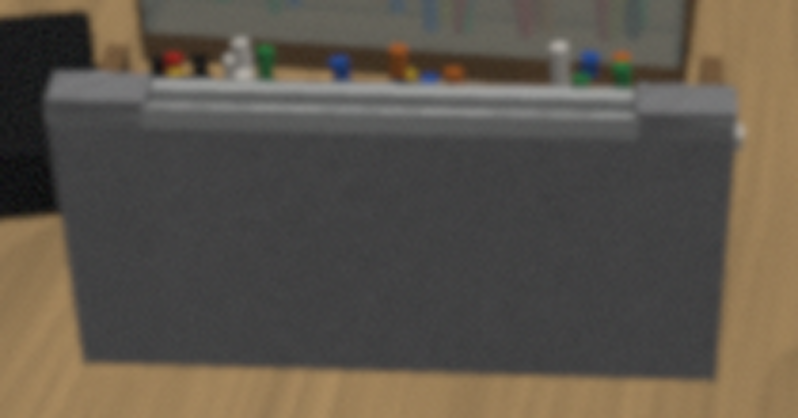

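Run:
```python
from h import *
_,t=load('top0');_,s=load('side0')
def c2(x,y): return (410+x/3-.33,120+y/3-.33)
def c3(x,y): return (262+x/7-.43,240+y/7-.43)
def c4(x,y): return (200+x/3.8-.37,90+y/3.8-.37)
print('bridge rear',[np.round(onz(t,*c3(*p),.135),4) for p in [(328,212),(277,320),(215,165),(150,140)]])
print('tab top z171', [np.round(onz(t,*c3(*p),.171),4) for p in [(208,163),(172,262),(145,135),(107,235)]])
for n,p in dict(upFront=(80,28),upBack=(118,25),loFront=(143,555),loBack=(188,548)).items(): print(n,np.round(onz(t,*c2(*p),.164),4))
print('lip 160 chan ends',[np.round(onz(t,*c2(*p),.160),4) for p in [(87,106),(137,475)]])
print('ledge ends',[np.round(onz(t,*c2(*p),.148),4) for p in [(105,106),(147,475)]])
print('notch edges mid',[np.round(onz(t,*c2(*p),.148),4) for p in [(129,290),(134,342)]])
print('side', [np.round(onz(s,*c4(*p),.164),4) for p in [(48,100),(738,118)]],[np.round(onz(s,*c4(*p),0),4) for p in [(85,362),(715,378)]],[np.round(onz(s,*c4(*p),.16),4) for p in [(145,125),(636,137)]])
```

```text
bridge rear [array([0.4819, 0.0905, 0.135 ]), array([0.4525, 0.1054, 0.135 ]), array([0.4959, 0.1215, 0.135 ]), array([0.5034, 0.1394, 0.135 ])]
tab top z171 [array([0.4956, 0.1213, 0.171 ]), array([0.4695, 0.1316, 0.171 ]), array([0.5036, 0.138 , 0.171 ]), array([0.4772, 0.1488, 0.171 ])]
upFront [ 0.7448 -0.1641  0.164 ]
upBack [ 0.7461 -0.1886  0.164 ]
loFront [ 0.4081 -0.1877  0.164 ]
loBack [ 0.4116 -0.216   0.164 ]
lip 160 chan ends [array([ 0.6949, -0.1672,  0.16  ]), array([ 0.4579, -0.1875,  0.16  ])]
ledge ends [array([ 0.6973, -0.1818,  0.148 ]), array([ 0.4576, -0.1971,  0.148 ])]
notch edges mid [array([ 0.5766, -0.1915,  0.148 ]), array([ 0.5429, -0.193 ,  0.148 ])]
side [array([ 0.7438, -0.1609,  0.164 ]), array([ 0.408 , -0.1891,  0.164 ])] [array([ 0.7455, -0.1639,  0.    ]), array([ 0.4086, -0.1963,  0.    ])] [array([ 0.6928, -0.1511,  0.16  ]), array([ 0.4555, -0.172 ,  0.16  ])]
```

The crops confirm it. The pocket at (291,270) is white with a tab and hook, and its hook faces lower right in the top view. The notch shows as a dark gap at about (453,225). Now I'll lift and fly to a viewpoint above the pocket.

```bash
python3 -m jog '[0,0,-0.05,0,0,0, 0,0,-0.05,0,0,0, 0,0,-0.05,0,0,0, 0.036,-0.035,0,0,0,0, 0.036,-0.035,0,0,0,0, 0.036,-0.035,0,0,0,0, 0.036,-0.035,0,0,0,0, 0.036,-0.035,0,0,0,0]' 1
```

```text
t: 0.82
ee_pos: [0.3201, -0.3287, 0.3263]
eef_rot: [-3.134, -0.0, 0.441]
contact_force: [0.7, 0.2, 0.9]
finger_gap: 0.0938
```

```bash
python3 -m jog '[0.034,-0.035,0,0,0,0, 0.034,-0.035,0,0,0,0, 0.034,-0.035,0,0,0,0, 0.034,-0.035,0,0,0,0, 0.034,-0.035,0,0,0,0, 0.034,-0.035,0,0,0,0, 0.034,-0.035,0,0,0,0, 0.034,-0.035,0,0,0,0]'; python3 -m jog '[0.034,-0.035,0,0,0,0, 0,0,0,0,0,0.078, 0,0,0,0,0,0.078, 0,0,0,0,0,0.078, 0,0,0,0,0,0.078, 0,0,0,0,0,0.078, 0,0,0,0,0,0.078, 0,0,0,0,0,0.078]'
python3 - <<'E'
from h import *
snap('wrist','w1'); print(arm.sense())
E
```

```text
t: 1.48
ee_pos: [0.4216, -0.0175, 0.3278]
eef_rot: [-3.134, -0.002, 0.437]
contact_force: [1.0, -0.4, 0.1]
finger_gap: 0.0937
t: 2.15
ee_pos: [0.4343, 0.0342, 0.3258]
eef_rot: [-3.132, 0.01, -0.431]
contact_force: [-0.3, -0.8, -0.4]
finger_gap: 0.0943
{'t': 2.2, 'joint_positions': array([-0.09265878,  0.01450315,  1.53244456,  0.01218926,  1.60061041,
        1.91347846]), 'joint_velocities': array([-0.00415862,  0.00127741,  0.00037172,  0.00085443,  0.0005918 ,
       -0.30288193]), 'joint_efforts': array([  0.0804095 , -26.19213045, -25.36603332,   0.07824618,
        -0.06773575,   0.37068548]), 'ee_pos': array([0.43424376, 0.0341231 , 0.32579357]), 'eef_rot': array([-3.1321188 ,  0.00971115, -0.43496789]), 'contact_force': array([ 0.08184814, -0.00400515, -0.68168389]), 'torque': array([ 0.0597322 , -0.00209501, -0.01646734]), 'finger_gap': 0.09381085603837805}
```

View pics/w1.png

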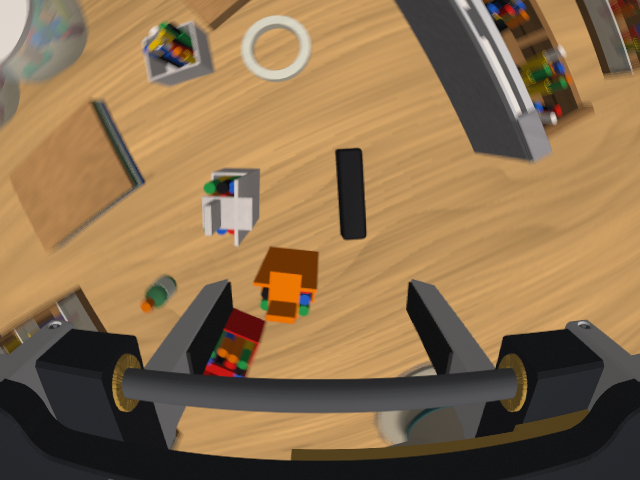

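Wrist view: pocket at (232,205), tab at (212,217), hook edge at (252,213). Its x axis is nearly along the jaw axis. Zooming in to measure.

Run:
```python
from h import *
crop('w1',190,160,270,250,6.5,'c5')
```

```text
(no output)
```

View pics/c5.png

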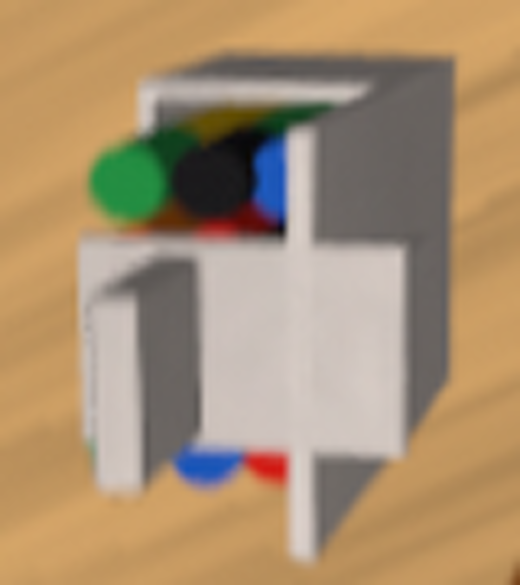

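```bash
cat >> h.py <<'E'
def rows(tgt, yaw=None):
    s=arm.sense(); W=R.from_euler('xyz',s['eef_rot'])
    d=W.inv().apply(np.array(tgt)-s['ee_pos']); o='shift norm tool %s (|%.1f mm|)'%(np.round(d/.8,4),1000*np.linalg.norm(d))
    if yaw is not None:
        rv=(W.inv()*R.from_euler('xyz',[np.pi,0,yaw])).as_rotvec()/(np.pi/2); o+=' turn norm %s'%np.round(rv,4)
    print(o)
E
python3 - <<'E'
from h import *
_,d=load('w1')
c=lambda x,y:(190+x/6.5-.42,160+y/6.5-.42)
T=[onz(d,*c(*p),.171)[:2] for p in [(97,299),(137,292),(143,488),(98,489)]]
B=[onz(d,*c(*p),.135)[:2] for p in [(82,238),(406,243),(406,455),(86,440)]]
print(np.round(T,4),np.round(B,4)); print('tab c',np.mean(T,0),'bridge c',np.mean(B,0))
a=lambda v:np.degrees(np.arctan2(v[1],v[0]))
print('x yaw', a(T[1]-T[0]),a(B[1]-B[0]),a(B[2]-B[3]),' y-90:',a(T[0]-T[3])-90,a(T[1]-T[2])-90,a(B[1]-B[2])-90, np.linalg.norm(T[0]-T[3]),np.linalg.norm(B[1]-B[2]),np.linalg.norm(B[1]-B[0]))
print(np.degrees(d['eef_rot']))
E
```

```text
[[0.4995 0.1249]
 [0.4978 0.1189]
 [0.4716 0.1322]
 [0.4745 0.1387]] [[0.5084 0.1362]
 [0.4845 0.0884]
 [0.454  0.104 ]
 [0.4789 0.1516]]
tab c [0.48585887 0.12866461] bridge c [0.48144387 0.1200389 ]
x yaw -106.26549988821868 -116.59045767579396 -117.53569025710489  y-90: -118.71616664433586 -116.93543003482804 -117.02172769595077 0.02859778854755854 0.03424831699914651 0.053420528249414526
[-179.44862721    0.54885726  -24.69486605]
```

```bash
python3 -c "
from h import *
rows([.486,.1289,.22],-.471)"
```

```text
shift norm tool [ 0.01   -0.1334  0.1334] (|151.2 mm|) turn norm [-0.0059  0.0063  0.0229]
```

```bash
python3 -m jog '[0.002,-0.033,0.017,-0.006,0.006,0.023, 0.002,-0.033,0.02,0,0,0, 0.002,-0.033,0.02,0,0,0, 0.002,-0.033,0.02,0,0,0, 0,0,0.02,0,0,0, 0,0,0.02,0,0,0, 0,0,0,0,0,0]'; python3 -c "
from h import *
rows([.486,.1289,.141],-.471)"
```

```text
t: 2.78
ee_pos: [0.49, 0.129, 0.2288]
eef_rot: [3.141, -0.003, -0.458]
contact_force: [0.0, -0.1, -0.2]
finger_gap: 0.0944
shift norm tool [-0.0048  0.0023  0.1098] (|87.9 mm|) turn norm [ 0.0003 -0.0022  0.008 ]
```

```bash
python3 -m jog '[-0.0048,0.0023,0.01,0,-0.002,0.008, 0,0,0.02,0,0,0, 0,0,0.02,0,0,0, 0,0,0.018,0,0,0, 0,0,0,0,0,0]'
python3 - <<'E'
from h import *
rows([.486,.1289,.141],-.471); snap('wrist','w2')
E
```

```text
t: 3.2
ee_pos: [0.4865, 0.1285, 0.1751]
eef_rot: [-3.141, -0.002, -0.462]
contact_force: [-0.7, 0.1, -0.1]
finger_gap: 0.0939
shift norm tool [-0.0009 -0.0001  0.0426] (|34.1 mm|) turn norm [-0.0002 -0.0015  0.0057]
```

View pics/w2.png

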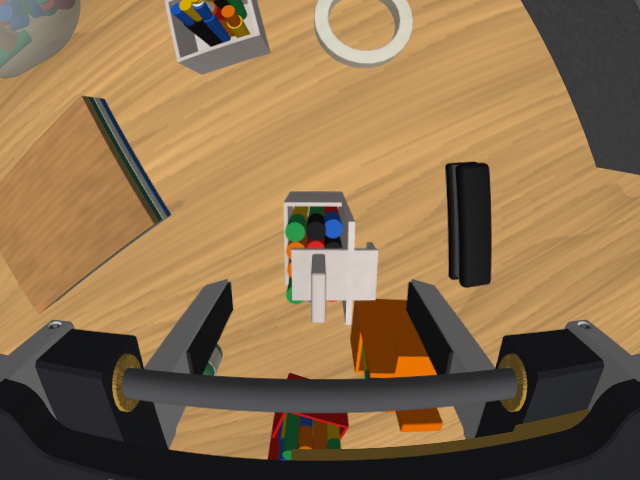

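The tab at (318,290) sits centred between the fingers. I'll narrow them, descend and close.

```bash
python3 -m jog '[-0.001,0,0.008,0,-0.0015,0.006, 0,0,0.015,0,0,0, 0,0,0.014,0,0,0, 0,0,0.006,0,0,0, 0,0,0,0,0,0]' 0.5;  python3 -c "
from h import *
rows([.486,.1289,.141],-.471)"
```

```text
t: 3.67
ee_pos: [0.4912, 0.1289, 0.1466]
eef_rot: [-3.134, -0.011, -0.472]
contact_force: [-0.4, -0.0, -0.6]
finger_gap: 0.0641
shift norm tool [-0.0058  0.003   0.0069] (|7.6 mm|) turn norm [-0.005  -0.0069 -0.0004]
```

```bash
python3 -m jog '[-0.0058,0.003,0.004,-0.005,-0.007,0, 0,0,0.002,0,0,0, 0,0,0,0,0,0]';  python3 -c "
from h import *
rows([.486,.1289,.141],-.471)"
```

```text
t: 3.92
ee_pos: [0.4868, 0.1289, 0.1434]
eef_rot: [-3.141, -0.001, -0.472]
contact_force: [-0.4, -0.1, -0.1]
finger_gap: 0.0474
shift norm tool [-0.0009  0.0005  0.003 ] (|2.5 mm|) turn norm [-0.0007 -0.0009 -0.0004]
```

```bash
python3 -m jog '[0,0,0.002,0,0,0, 0,0,0,0,0,0, 0,0,0,0,0,0, 0,0,0,0,0,0, 0,0,0,0,0,0, 0,0,0,0,0,0]' 0;  python3 -c "
from h import *
rows([.486,.1289,.141],-.471)"
```

```text
t: 4.42
ee_pos: [0.4878, 0.1291, 0.143]
eef_rot: [-3.139, -0.004, -0.471]
contact_force: [-0.4, 0.5, 0.3]
finger_gap: 0.0103
shift norm tool [-0.0019  0.0013  0.0025] (|2.7 mm|) turn norm [-0.0017 -0.0024 -0.0003]
```

```bash
python3 -m jog '[0,0,0,0,0,0, 0,0,0,0,0,0, 0,0,-0.004,0,0,0, 0,0,-0.01,0,0,0, 0,0,-0.02,0,0,0, 0,0,-0.03,0,0,0, 0,0,-0.03,0,0,0, 0,0,-0.02,0,0,0]'
python3 - <<'E'
from h import *
rows([.486,.1289,.233],-.471); snap('wrist','w3'); snap('side','s3')
a=cv2.imread('pics/w3.png');b=cv2.imread('pics/s3.png')
cv2.imwrite('pics/c6.png',cv2.resize(np.hstack([a,b]),(800,300),interpolation=3))
E
```

```text
t: 5.08
ee_pos: [0.4818, 0.1284, 0.2326]
eef_rot: [3.134, 0.011, -0.472]
contact_force: [1.0, -0.3, -2.2]
finger_gap: 0.0078
shift norm tool [ 0.0044 -0.003  -0.0006] (|4.3 mm|) turn norm [ 0.0047  0.007  -0.0003]
```

View pics/c6.png

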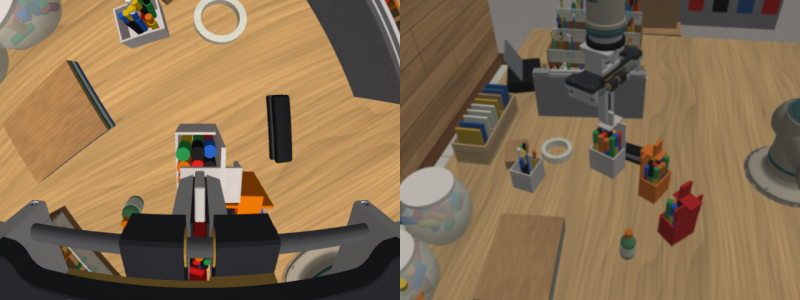

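The pocket is held and lifted clear of its neighbours. I'll fly to a staging point in front of the stand, turning to match its yaw.

```bash
python3 -c "
from h import *
rows([.595,-.09,.228],.084)"
```

```text
shift norm tool [0.2482 0.1801 0.0062] (|245.4 mm|) turn norm [ 0.0015  0.0049 -0.3536]
```

```bash
python3 -m jog '[0,0,0,0,0.005,-0.03, 0,0,0,0,0,-0.06, 0,0,0,0,0,-0.06, 0,0,0,0,0,-0.06, 0,0,0,0,0,-0.06, 0,0,0,0,0,-0.06, 0,0,0,0,0,-0.03]'; python3 -c "
from h import *
rows([.595,-.09,.228],.084)"
```

```text
t: 5.77
ee_pos: [0.4784, 0.1279, 0.2262]
eef_rot: [3.137, 0.014, 0.121]
contact_force: [0.2, -0.1, -3.6]
finger_gap: 0.0081
shift norm tool [ 0.1118  0.2881 -0.0025] (|247.2 mm|) turn norm [0.0029 0.0086 0.0237]
```

```bash
python3 -m jog '[0.01,0.015,0,0.003,0.0086,0.024, 0.014,0.036,0,0,0,0, 0.014,0.036,0,0,0,0, 0.014,0.036,0,0,0,0, 0.014,0.036,0,0,0,0, 0.014,0.036,0,0,0,0, 0.014,0.036,0,0,0,0, 0.01,0.025,0,0,0,0]'; python3 -c "
from h import *
rows([.595,-.09,.228],.084)"
```

```text
t: 6.43
ee_pos: [0.573, -0.0705, 0.212]
eef_rot: [-3.133, 0.021, 0.093]
contact_force: [-0.2, 0.5, -3.4]
finger_gap: 0.0078
shift norm tool [ 0.0247  0.0266 -0.0208] (|33.5 mm|) turn norm [-0.0054  0.0135  0.0058]
```

```bash
python3 -m jog '[0.01,0.005,-0.02,-0.005,0.0135,0.006, 0.01,0.005,0,0,0,0, 0.005,0,0,0,0,0, 0,0,0,0,0,0]'
python3 - <<'E'
from h import *
rows([.595,-.09,.228],.084); snap('wrist','w4'); snap('side','s4');snap('top','t4');crop('t4',380,110,530,310,3.8,'c7'); print(arm.sense()['ee_pos'])
E
```

```text
t: 6.77
ee_pos: [0.5943, -0.0827, 0.2201]
eef_rot: [-3.14, 0.01, 0.077]
contact_force: [-0.2, -0.5, -2.9]
finger_gap: 0.0079
shift norm tool [ 0.0001  0.0091 -0.0098] (|10.7 mm|) turn norm [-0.0011  0.0064 -0.0044]
[ 0.5929451  -0.08206648  0.2203178 ]
```

View pics/w4.png

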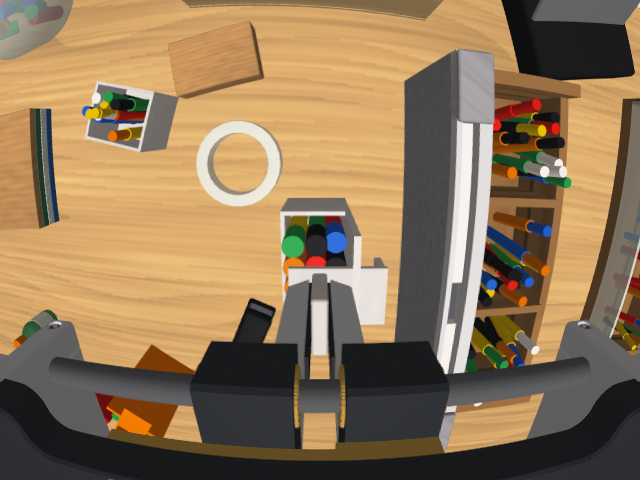

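View pics/s4.png

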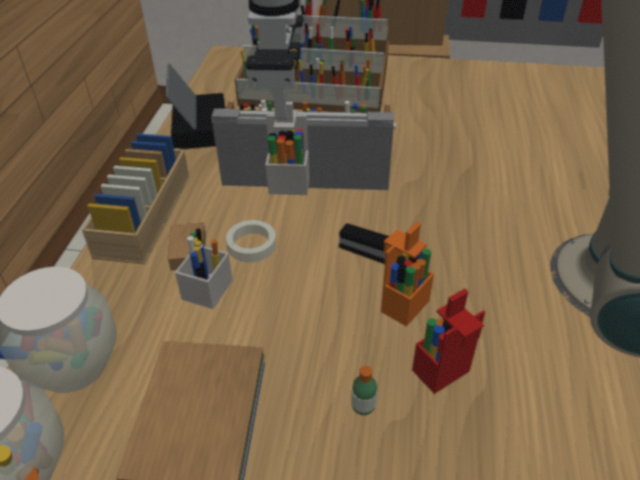

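View pics/c7.png

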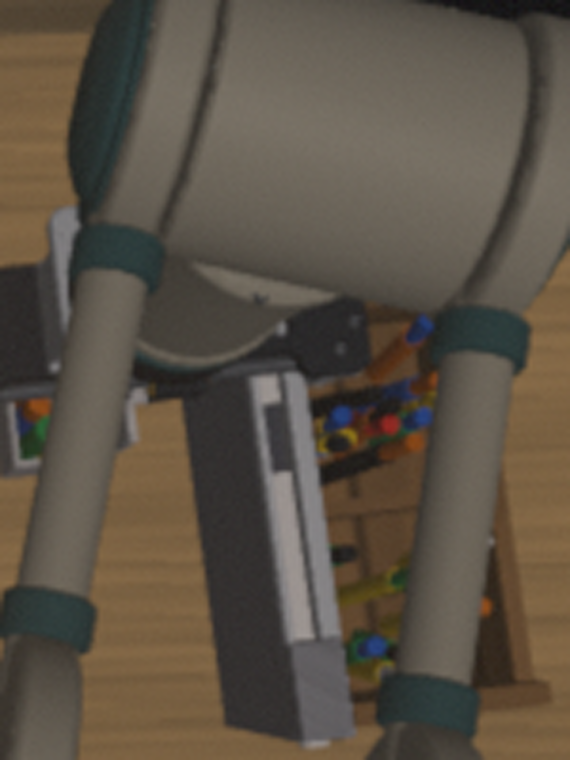

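Wrist view: hook's rear edge at about (387,295), lip and ledge at x≈455–490, block corner at (458,122). The notch shows near (443,330). I'll crop to measure.

Run:
```python
from h import *
crop('w4',350,240,500,390,4,'c8');crop('w4',390,40,520,170,4.5,'c9')
```

```text
(no output)
```

View pics/c8.png

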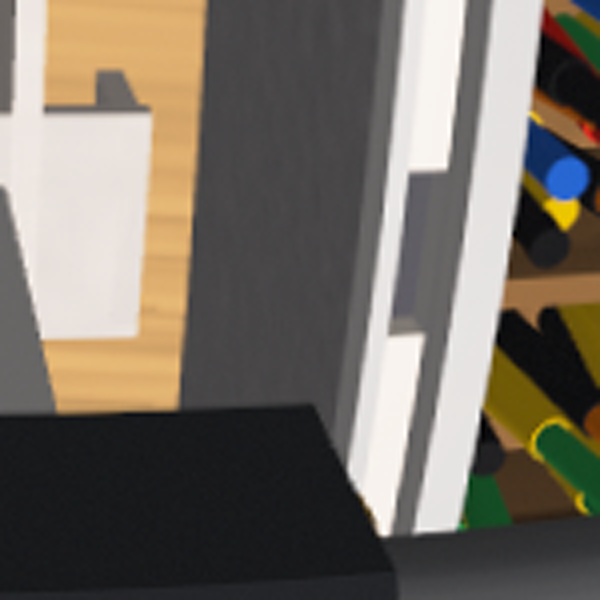

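View pics/c9.png

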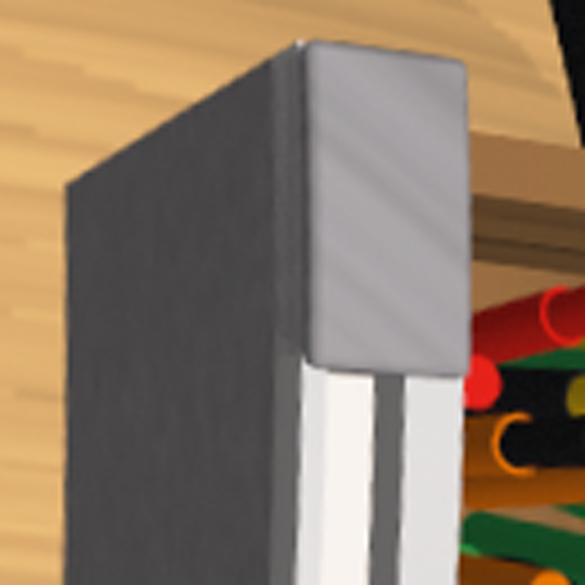

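Run:
```python
from h import *
_,d=load('w4')
c8=lambda x,y:(350+x/4-.37,240+y/4-.37)
c9=lambda x,y:(390+x/4.5-.39,40+y/4.5-.39)
P={'lipfront':[c9(298,375),c8(404,10),c8(348,470)],'wallfront':[c9(403,380),c8(488,10),c8(411,530)],'wallrear':[c9(463,380),c8(543,10),c8(463,530)]}
yaws=[]
W={}
for k,v in P.items():
    w=np.array([onz(d,*p,.160)[:2] for p in v]); W[k]=w
    e=w[0]-w[-1]; print(k,np.round(w,4).tolist(),np.degrees(np.arctan2(e[1],e[0])))
bl={n:onz(d,*c9(*p),.164)[:2] for n,p in dict(inF=(308,360),inR=(468,374),outR=(467,62),outF=(308,42)).items()}
print({k:np.round(v,4).tolist() for k,v in bl.items()})
N=[onz(d,*c8(*p),.148)[:2] for p in [(430,171),(407,333)]]; print('notch',np.round(N,4).tolist())
yaw=np.radians(np.mean([np.degrees(np.arctan2(*(w[0]-w[-1])[::-1])) for w in W.values()])); 
ey=np.array([np.cos(yaw),np.sin(yaw)]); ex=np.array([ey[1],-ey[0]])
o=lambda p:(np.round([p@ex,p@ey],4))
print(np.degrees(yaw)); 
for k,w in W.items(): print(k,[o(p) for p in w])
for k,w in bl.items(): print(k,o(w))
print([o(p) for p in N], 'tool',o(np.array(d['ee_pos'])[:2]), np.degrees(d['eef_rot']))
# bridge rear corners of held pocket: z = tcp-0.143+0.135
z=d['ee_pos'][2]-.1425+.135
B=[onz(d,*c8(*p),z)[:2] for p in [(152,108),(137,337)]]; e=B[0]-B[1]
print('hook rear corners',[o(b) for b in B],np.degrees(np.arctan2(e[1],e[0])))
```

```text
lipfront [[0.6964, -0.1652], [0.6149, -0.1732], [0.5206, -0.182]] 5.453153539637167
wallfront [[0.6984, -0.1823], [0.6162, -0.1894], [0.5056, -0.1996]] 5.141423351063959
wallrear [[0.7001, -0.1924], [0.6171, -0.2004], [0.5053, -0.2117]] 5.654260003211938
{'inF': [0.6985, -0.165], 'inR': [0.7008, -0.1912], 'outR': [0.7488, -0.1873], 'outF': [0.7462, -0.1613]}
notch [[0.5806, -0.1897], [0.5456, -0.1926]]
5.416278964637689
lipfront [array([0.2302, 0.6777]), array([0.2304, 0.5959]), array([0.2303, 0.5011])]
wallfront [array([0.2474, 0.6781]), array([0.2467, 0.5956]), array([0.2465, 0.4845])]
wallrear [array([0.2577, 0.6789]), array([0.2578, 0.5955]), array([0.2585, 0.483 ])]
inF [0.2302 0.6798]
inR [0.2565 0.6796]
outR [0.2571 0.7278]
outF [0.231  0.7276]
[array([0.2436, 0.5602]), array([0.2433, 0.525 ])] tool [0.1385 0.5838] [-179.90628258    0.57875369    4.41441271]
hook rear corners [array([0.1757, 0.5983]), array([0.1754, 0.5634])] 4.873263248025344
```

Stand yaw is about 5.4° and the notch centre is at stand y≈−16.5 mm. I'll cross over the lip, keeping high, to land about 42 mm to the +y side of the notch.

```bash
cat >> h.py <<'E'
YA=np.radians(5.42); EX=np.array([np.sin(YA),-np.cos(YA)]); EY=np.array([np.cos(YA),np.sin(YA)])
def st():
    s=arm.sense(); p=np.array(s['ee_pos'])[:2]; f=np.array(s['contact_force'])
    print('X off %.1f mm  hookY-notch %.1f mm  tongue z %.1f mm  F(x,y,z stand) %.1f %.1f %.1f  rpy %s gap %.1f t %.2f'%((p@EX-.2049)*1e3,(p@EY-.0025-.5426)*1e3,(s['ee_pos'][2]-.0335)*1e3,f[:2]@EX,f[:2]@EY,f[2],np.round(np.degrees(s['eef_rot']),2),s['finger_gap']*1e3,s['t']))
def go(dX,dH,z):  # X offset mm, hookY-notch mm, tongue z mm
    p=(.2049+dX/1e3)*EX+(.5426+.0025+dH/1e3)*EY; rows([p[0],p[1],z/1e3+.0335],.0865)
E
python3 -c "
from h import *
st(); go(0,42,188)"
```

```text
X off -67.2 mm  hookY-notch 37.4 mm  tongue z 186.8 mm  F(x,y,z stand) 0.3 0.2 -3.5  rpy [-179.9     0.66    4.47] gap 7.9 t 6.92
shift norm tool [ 0.0071  0.0839 -0.0017] (|67.4 mm|) turn norm [-0.0011  0.0073 -0.0054]
```

```bash
python3 -m jog '[0.001,0.008,-0.005,-0.001,0.007,-0.005, 0.001,0.014,-0.002,0,0,0, 0.001,0.014,-0.002,0,0,0, 0.001,0.014,-0.002,0,0,0, 0.001,0.012,-0.002,0,0,0, 0,0,0,0,0,0]';python3 -c "
from h import *
st(); go(0,42,188)"
```

```text
t: 7.42
ee_pos: [0.6005, -0.1342, 0.2321]
eef_rot: [3.14, 0.0, 0.091]
contact_force: [0.6, 0.2, -2.7]
finger_gap: 0.0079
X off -14.6 mm  hookY-notch 40.0 mm  tongue z 198.6 mm  F(x,y,z stand) -0.2 0.6 -2.7  rpy [1.7992e+02 1.0000e-02 5.2100e+00] gap 7.9 t 7.42
shift norm tool [0.0025 0.0182 0.0132] (|18.1 mm|) turn norm [0.0009 0.0001 0.0028]
```

```bash
python3 -m jog '[0.001,0.009,0.004,0,0,0.003, 0.001,0.008,0.004,0,0,0, 0,0.001,0.004,0,0,0, 0,0,0,0,0,0, 0,0,0,0,0,0]';python3 - <<'E'
from h import *
st(); go(0,42,175); snap('wrist','w5');crop('w5',280,240,480,390,4,'c10')
E
```

```text
t: 7.83
ee_pos: [0.6034, -0.1514, 0.2209]
eef_rot: [3.142, 0.001, 0.083]
contact_force: [-0.8, 0.1, -2.8]
finger_gap: 0.0081
X off 2.8 mm  hookY-notch 41.3 mm  tongue z 187.4 mm  F(x,y,z stand) -0.2 -0.8 -2.8  rpy [1.80e+02 5.00e-02 4.74e+00] gap 8.1 t 7.83
shift norm tool [ 0.0008 -0.0036  0.0156] (|12.8 mm|) turn norm [ 0.0001  0.0005 -0.0023]
```

View pics/c10.png

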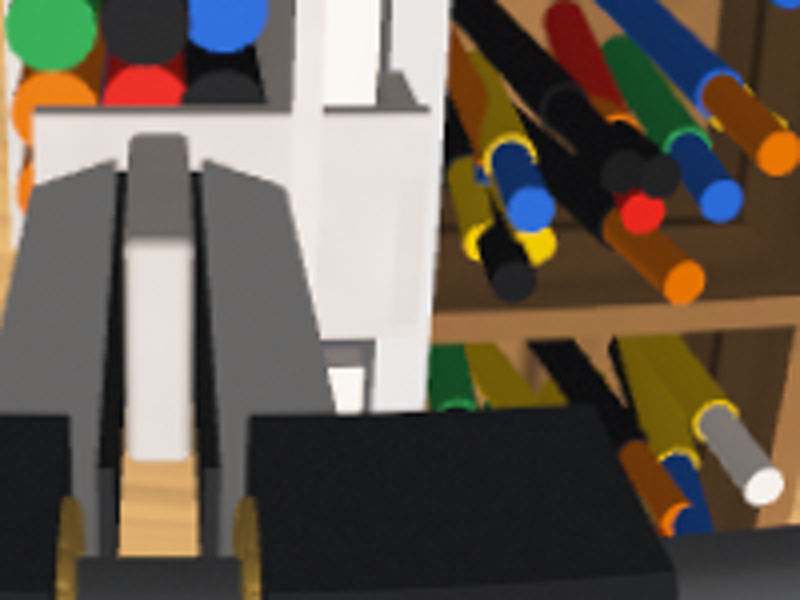

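Run:
```python
from h import *
_,d=load('w5'); c=lambda x,y:(280+x/4-.37,240+y/4-.37)
f=lambda p,z:np.round([onz(d,*c(*p),z)[:2]@EX-.2304,onz(d,*c(*p),z)[:2]@EY-.5426],4)
print('hook rear',f((430,109),d['ee_pos'][2]-.0075),f((417,322),d['ee_pos'][2]-.0075))
print('wall rear',f((449,60),.16),f((430,345),.16))
print('wall front',f((384,60),.16), 'ledge/lip', f((325,60),.16)); st()
```

```text
hook rear [0.0143 0.0584] [0.0142 0.0262]
wall rear [0.0276 0.0481] [ 0.0273 -0.0071]
wall front [0.0162 0.0483] ledge/lip [0.0061 0.0484]
X off 2.7 mm  hookY-notch 41.2 mm  tongue z 187.3 mm  F(x,y,z stand) -0.6 -0.5 -3.6  rpy [-1.7999e+02  7.0000e-02  4.7600e+00] gap 7.6 t 7.88
```

The cross-check agrees to about 0.5 mm. I'll trim X and lower.

```bash
python3 -m jog '[0.001,-0.0032,0,0,0.0005,-0.001, 0,0,0.005,0,0,0, 0,0,0.005,0,0,0, 0,0,0.005,0,0,0, 0,0,0,0,0,0]';python3 - <<'E'
from h import *
st(); go(0,42,165)
E
```

```text
t: 8.3
ee_pos: [0.6038, -0.1464, 0.2078]
eef_rot: [-3.141, 0.0, 0.087]
contact_force: [0.2, 0.1, -2.8]
finger_gap: 0.0075
X off -2.1 mm  hookY-notch 42.2 mm  tongue z 174.3 mm  F(x,y,z stand) -0.1 0.2 -2.8  rpy [-1.7994e+02  2.0000e-02  4.9800e+00] gap 7.5 t 8.30
shift norm tool [-0.0002  0.0026  0.0116] (|9.5 mm|) turn norm [-0.0006  0.0002  0.0003]
```

```bash
python3 -m jog '[0,0.0024,0.004,0,0,0, 0,0,0.004,0,0,0, 0,0,0.003,0,0,0]';python3 - <<'E'
from h import *
st(); go(0,42,155)
E
```

```text
t: 8.55
ee_pos: [0.6042, -0.1483, 0.1985]
eef_rot: [-3.141, -0.0, 0.088]
contact_force: [-1.5, -0.4, -3.3]
finger_gap: 0.008
X off -0.2 mm  hookY-notch 42.4 mm  tongue z 165.0 mm  F(x,y,z stand) 0.3 -1.5 -3.3  rpy [-1.7996e+02 -2.0000e-02  5.0100e+00] gap 8.0 t 8.55
shift norm tool [-0.0005  0.0003  0.0125] (|10.0 mm|) turn norm [-0.0004 -0.0002  0.0006]
```

```bash
python3 -m jog '[0,0,0.004,0,0,0, 0,0,0.004,0,0,0, 0,0,0.003,0,0,0]';python3 - <<'E'
from h import *
st(); go(0,42,148)
E
```

```text
t: 8.8
ee_pos: [0.6042, -0.1484, 0.1886]
eef_rot: [-3.141, -0.0, 0.087]
contact_force: [0.2, -0.2, -3.5]
finger_gap: 0.0078
X off -0.1 mm  hookY-notch 42.3 mm  tongue z 155.1 mm  F(x,y,z stand) 0.2 0.2 -3.5  rpy [-1.7996e+02 -1.0000e-02  5.0000e+00] gap 7.8 t 8.80
shift norm tool [-0.0004  0.0001  0.0089] (|7.1 mm|) turn norm [-0.0004 -0.0001  0.0005]
```

Tongue tip is inside the channel with no side force. Now small steps down to contact.

```bash
for k in 1 2; do :; done; python3 -m jog '[0,0,0.0025,0,0,0, 0,0,0.002,0,0,0, 0,0,0.001,0,0,0]';python3 -c "
from h import *
st()"
```

```text
t: 9.05
ee_pos: [0.6039, -0.1484, 0.1831]
eef_rot: [-3.14, 0.001, 0.087]
contact_force: [-0.7, 0.1, -3.2]
finger_gap: 0.0079
X off -0.1 mm  hookY-notch 42.0 mm  tongue z 149.6 mm  F(x,y,z stand) -0.2 -0.7 -3.2  rpy [-1.7994e+02  4.0000e-02  4.9900e+00] gap 7.9 t 9.05
```

```bash
python3 -m jog '[0,0,0.001,0,0,0, 0,0,0.001,0,0,0]';python3 -c "
from h import *
st()"
```

```text
t: 9.22
ee_pos: [0.6039, -0.1484, 0.1819]
eef_rot: [-3.141, 0.0, 0.087]
contact_force: [-1.3, 0.4, 3.5]
finger_gap: 0.0077
X off -0.2 mm  hookY-notch 42.1 mm  tongue z 148.4 mm  F(x,y,z stand) -0.6 -1.2 3.5  rpy [-1.7994e+02  2.0000e-02  4.9900e+00] gap 7.7 t 9.22
```

Landed on the ledge at about 6.5 N. Now easing along towards the notch.

```bash
python3 -m jog '[-0.003,0,0,0,0,0, -0.003,0,0,0,0,0, -0.003,0,0,0,0,0, -0.003,0,0,0,0,0]';python3 -c "
from h import *
st(); go(0,30,148)"
```

```text
t: 9.55
ee_pos: [0.5943, -0.1494, 0.1823]
eef_rot: [-3.141, -0.001, 0.087]
contact_force: [-0.5, -0.2, -3.5]
finger_gap: 0.0077
X off -0.1 mm  hookY-notch 32.5 mm  tongue z 148.8 mm  F(x,y,z stand) 0.1 -0.6 -3.5  rpy [-1.7998e+02 -6.0000e-02  5.0100e+00] gap 7.7 t 9.55
shift norm tool [-0.0031  0.0001  0.001 ] (|2.6 mm|) turn norm [-0.0002 -0.0007  0.0006]
```

```bash
python3 -m jog '[-0.003,0,0.0008,0,0,0, -0.003,0,0.0006,0,0,0, -0.003,0,0.0005,0,0,0, -0.003,0,0.0005,0,0,0]';python3 -c "
from h import *
st(); go(0,10,148)"
```

```text
t: 9.88
ee_pos: [0.5862, -0.1507, 0.1819]
eef_rot: [3.14, -0.008, 0.088]
contact_force: [-0.1, 0.4, -0.5]
finger_gap: 0.008
X off 0.5 mm  hookY-notch 24.2 mm  tongue z 148.4 mm  F(x,y,z stand) -0.4 -0.0 -0.5  rpy [179.91  -0.44   5.02] gap 8.0 t 9.88
shift norm tool [-0.0178 -0.0005  0.0004] (|14.2 mm|) turn norm [ 0.001  -0.0049  0.0007]
```

```bash
python3 -m jog '[-0.003,-0.0003,0.0004,0,-0.004,0, -0.003,0,0.0005,0,0,0, -0.003,0,0.0005,0,0,0, -0.003,0,0.0005,0,0,0]';python3 -c "
from h import *
st(); go(0,10,148)"
```

```text
t: 10.22
ee_pos: [0.5778, -0.1519, 0.1818]
eef_rot: [3.138, -0.006, 0.088]
contact_force: [2.7, -0.5, 0.1]
finger_gap: 0.0077
X off 0.9 mm  hookY-notch 15.7 mm  tongue z 148.3 mm  F(x,y,z stand) 0.8 2.6 0.1  rpy [179.79  -0.36   5.03] gap 7.7 t 10.22
shift norm tool [-0.0072 -0.001   0.0003] (|5.8 mm|) turn norm [ 0.0023 -0.004   0.0008]
```

```bash
python3 -m jog '[-0.003,-0.0008,0.0003,0.002,-0.004,0, -0.003,0,0.0005,0,0,0, -0.003,0,0.0005,0,0,0, -0.002,0,0.0005,0,0,0]';python3 -c "
from h import *
st(); go(0,0,148)"
```

```text
t: 10.55
ee_pos: [0.5702, -0.1526, 0.1817]
eef_rot: [3.139, -0.005, 0.088]
contact_force: [1.7, -0.2, 0.6]
finger_gap: 0.0076
X off 0.9 mm  hookY-notch 8.1 mm  tongue z 148.2 mm  F(x,y,z stand) 0.4 1.7 0.6  rpy [179.87  -0.27   5.04] gap 7.6 t 10.55
shift norm tool [-0.0101 -0.001   0.0002] (|8.1 mm|) turn norm [ 0.0014 -0.003   0.0009]
```

```bash
python3 -m jog '[-0.0025,-0.001,0.0003,0.001,-0.003,0, -0.0025,0,0.0005,0,0,0, -0.002,0,0.0005,0,0,0]';python3 -c "
from h import *
st(); go(0,0,148)"
```

```text
t: 10.8
ee_pos: [0.5636, -0.1525, 0.1806]
eef_rot: [3.141, 0.001, 0.088]
contact_force: [-0.7, 0.3, -3.3]
finger_gap: 0.008
X off 0.1 mm  hookY-notch 1.5 mm  tongue z 147.1 mm  F(x,y,z stand) -0.4 -0.6 -3.3  rpy [1.7995e+02 6.0000e-02 5.0300e+00] gap 8.0 t 10.80
shift norm tool [-0.0019 -0.0001 -0.0011] (|1.8 mm|) turn norm [0.0005 0.0007 0.0008]
```

The support force vanished and the tongue is below ledge height, so it is over the notch. I'll centre it and lower.

```bash
python3 -m jog '[-0.0015,0,0.001,0,0,0, 0,0,0.0025,0,0,0, 0,0,0.0025,0,0,0]';python3 -c "
from h import *
st(); go(0,0,140)"
```

```text
t: 11.05
ee_pos: [0.5594, -0.1517, 0.1737]
eef_rot: [-3.139, 0.007, 0.087]
contact_force: [0.9, 5.1, 13.9]
finger_gap: 0.0076
X off -1.0 mm  hookY-notch -2.5 mm  tongue z 140.2 mm  F(x,y,z stand) -5.0 1.4 13.9  rpy [-179.88    0.39    5.01] gap 7.6 t 11.05
shift norm tool [0.0032 0.0013 0.0003] (|2.8 mm|) turn norm [-0.0013  0.0043  0.0005]
```

Seated at 140.2 mm with about 17 N. I'll ease the load off and centre it slightly.

```bash
python3 -m jog '[0.001,0.001,-0.0006,-0.001,0.003,0, 0.001,0,0,0,0,0, 0,0,0.0004,0,0,0]';python3 - <<'E'
from h import *
st(); snap('wrist','w6'); snap('side','s6')
a=cv2.imread('pics/w6.png')[180:400,230:480];b=cv2.imread('pics/s6.png')[80:220,200:400]
cv2.imwrite('pics/c11.png',np.hstack([cv2.resize(a,(400,352)),cv2.resize(b,(400,352))]))
E
```

```text
t: 11.3
ee_pos: [0.5596, -0.152, 0.1739]
eef_rot: [-3.14, 0.005, 0.087]
contact_force: [-0.6, 1.0, 2.8]
finger_gap: 0.0079
X off -0.8 mm  hookY-notch -2.4 mm  tongue z 140.4 mm  F(x,y,z stand) -1.1 -0.5 2.8  rpy [-179.92    0.28    5.  ] gap 7.9 t 11.30
```

View pics/c11.png

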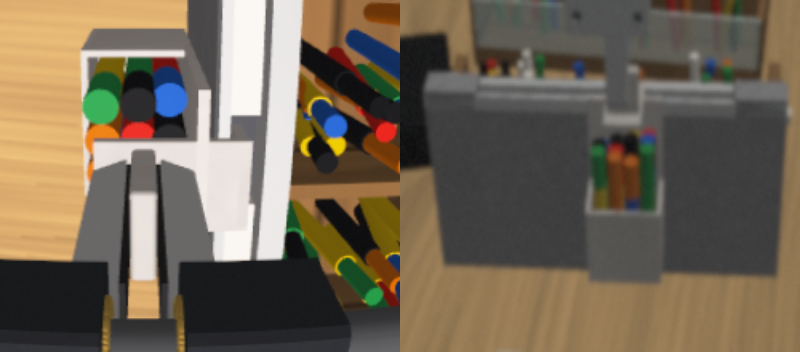

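It is hung in the notch. The back plate is still about 4 mm off the panel, so I'll bring it gently towards the panel so it won't tip when released.

```bash
python3 -m jog '[0.001,0.0015,-0.0003,-0.001,0.003,0, 0,0.0015,0,0,0,0]';python3 -c "
from h import *
st()"
```

```text
t: 11.57
ee_pos: [0.56, -0.153, 0.174]
eef_rot: [-3.139, 0.001, 0.087]
contact_force: [0.6, 3.2, 2.0]
finger_gap: 0.0079
X off 0.4 mm  hookY-notch -2.0 mm  tongue z 140.5 mm  F(x,y,z stand) -3.2 0.9 2.0  rpy [-1.7986e+02  6.0000e-02  5.0000e+00] gap 7.9 t 11.57
```

```bash
python3 -m jog '[0.001,0.0015,-0.0004,-0.001,0,0, 0,0.0012,-0.0002,0,0,0]';python3 -c "
from h import *
st()"
```

```text
t: 11.73
ee_pos: [0.5606, -0.1545, 0.174]
eef_rot: [-3.139, 0.002, 0.087]
contact_force: [-0.2, 1.9, 1.1]
finger_gap: 0.0078
X off 1.8 mm  hookY-notch -1.6 mm  tongue z 140.5 mm  F(x,y,z stand) -2.0 0.0 1.1  rpy [-1.7986e+02  1.2000e-01  5.0000e+00] gap 7.8 t 11.73
```

```bash
python3 -m jog '[0.0005,0.0012,-0.0003,-0.001,0,0, 0,0.0012,-0.0002,0,0,0]';python3 -c "
from h import *
st()"
```

```text
t: 11.9
ee_pos: [0.5609, -0.1559, 0.1741]
eef_rot: [-3.139, 0.003, 0.087]
contact_force: [0.7, 3.6, 1.9]
finger_gap: 0.0078
X off 3.3 mm  hookY-notch -1.4 mm  tongue z 140.6 mm  F(x,y,z stand) -3.5 1.0 1.9  rpy [-1.7987e+02  1.6000e-01  5.0000e+00] gap 7.8 t 11.90
```

```bash
python3 -m jog '[0.0005,0.0008,0.0002,-0.001,0,0]';python3 -c "
from h import *
st()"
```

```text
t: 11.98
ee_pos: [0.561, -0.1559, 0.174]
eef_rot: [-3.139, 0.004, 0.087]
contact_force: [-2.1, 3.8, 4.1]
finger_gap: 0.0076
X off 3.3 mm  hookY-notch -1.3 mm  tongue z 140.5 mm  F(x,y,z stand) -4.0 -1.8 4.1  rpy [-179.87    0.21    4.99] gap 7.6 t 11.98
```

Light contact with the panel. Releasing.

```bash
python3 -m jog '[0,0,0,0,0,0, 0,0,0,0,0,0, 0,0,0,0,0,0, 0,0,0,0,0,0]' 0.35
python3 - <<'E'
from h import *
st(); snap('wrist','w7'); crop('w7',230,180,430,330,4,'c12')
E
```

```text
t: 12.32
ee_pos: [0.5619, -0.1586, 0.1739]
eef_rot: [3.139, 0.003, 0.087]
contact_force: [-0.1, -0.6, 0.5]
finger_gap: 0.0304
X off 6.0 mm  hookY-notch -0.7 mm  tongue z 140.4 mm  F(x,y,z stand) 0.6 -0.2 0.5  rpy [1.7983e+02 1.5000e-01 5.0000e+00] gap 30.4 t 12.32
```

View pics/c12.png

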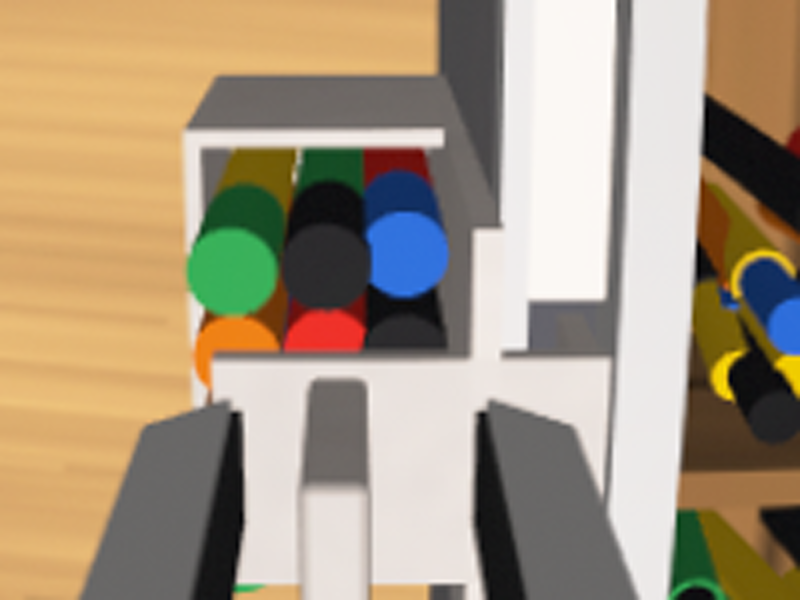

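Fingers are clear on both sides and the tongue is in the notch. Withdrawing straight up.

```bash
python3 -m jog '[0,-0.001,-0.005,0,0,0, 0,0,-0.012,0,0,0, 0,0,-0.02,0,0,0, 0,0,-0.03,0,0,0, 0,0,-0.03,0,0,0, 0,0,-0.03,0,0,0, 0,0,0,0,0,0]'
python3 - <<'E'
from h import *
st(); snap('wrist','w8'); snap('side','s8')
a=cv2.imread('pics/w8.png')[150:400,230:480];b=cv2.imread('pics/s8.png')[80:220,220:360]
cv2.imwrite('pics/c13.png',np.hstack([cv2.resize(a,(400,400),interpolation=2),cv2.resize(b,(400,400),interpolation=2)]))
E
```

```text
t: 12.95
ee_pos: [0.5615, -0.158, 0.2818]
eef_rot: [3.138, 0.005, 0.087]
contact_force: [1.2, -1.0, -0.0]
finger_gap: 0.0326
X off 5.4 mm  hookY-notch -1.1 mm  tongue z 248.3 mm  F(x,y,z stand) 1.1 1.1 -0.0  rpy [179.79   0.26   4.98] gap 32.6 t 12.95
```

View pics/c13.png

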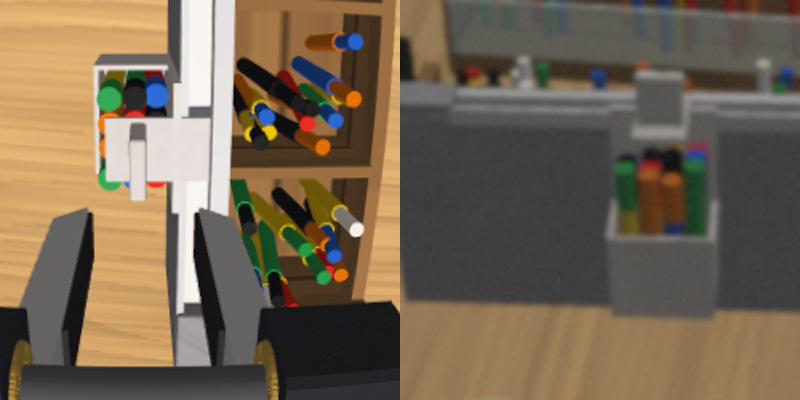

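View pics/s8.png

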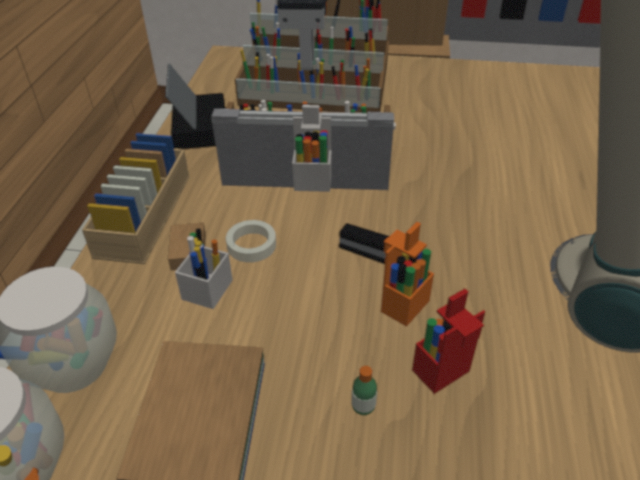

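Run:
```python
from h import *
crop('w8',285,170,385,290,6,'c14')
a=cv2.imread('pics/side0.png').astype(int);b=cv2.imread('pics/s8.png').astype(int)
m=(np.abs(a-b).max(2)>40).astype(np.uint8); n,_,s,_=cv2.connectedComponentsWithStats(m); print([x.tolist() for x in s[1:] if x[4]>15])
```

```text
[[277, 0, 48, 24, 548], [462, 0, 10, 18, 119], [540, 0, 29, 22, 509], [575, 0, 25, 46, 751], [596, 0, 44, 241, 8514], [300, 24, 13, 23, 121], [492, 45, 104, 236, 11949], [302, 104, 18, 7, 88], [303, 110, 16, 5, 53], [301, 124, 20, 5, 93], [318, 130, 10, 6, 37], [303, 133, 16, 28, 267], [292, 151, 27, 14, 72], [324, 150, 7, 15, 44], [294, 188, 35, 3, 92], [302, 224, 55, 101, 3625], [589, 238, 4, 11, 25], [559, 260, 18, 13, 188], [617, 269, 23, 6, 68], [605, 271, 35, 13, 161], [567, 273, 73, 80, 4065]]
```

View pics/c14.png

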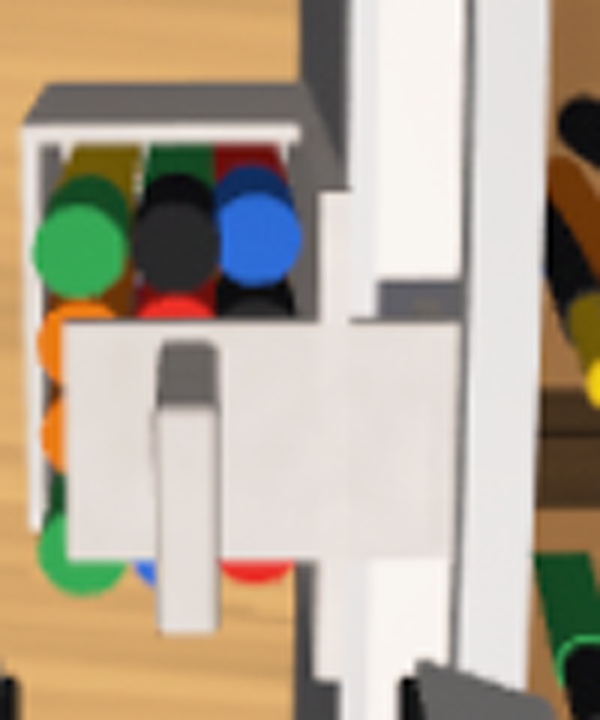

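Run:
```python
from h import *
_,d=load('w8'); c=lambda x,y:(285+x/6-.42,170+y/6-.42)
f=lambda p,z:np.round([(onz(d,*c(*p),z)[:2]@EX-.2304)*1e3,(onz(d,*c(*p),z)[:2]@EY-.5426)*1e3],1)
print('bridge',[f(p,.166) for p in [(66,321),(462,321),(453,560),(68,560)]]); print('tab top',[f(p,.202) for p in [(157,408),(217,408),(217,634),(157,634)]])
st()
```

```text
bridge [array([-38.4,  15.6]), array([15.4, 15.2]), array([ 15. , -19.1]), array([-38.9, -18.7])]
tab top [array([-25.5,  13. ]), array([-18.3,  13. ]), array([-18.4, -16. ]), array([-25.8, -16. ])]
X off 4.5 mm  hookY-notch -2.9 mm  tongue z 244.0 mm  F(x,y,z stand) 0.5 -0.9 -0.7  rpy [179.98   0.61   4.98] gap 32.9 t 13.05
```

```bash
python3 -m jog '[0,0,-0.02,0,0,0, 0,0,-0.01,0,0,0, 0,0,0,0,0,0, 0,0,0,0,0,0]'; python3 -c "
from h import *
st(); print(order.job_done())"
```

```text
t: 13.38
ee_pos: [0.5573, -0.1563, 0.2974]
eef_rot: [-3.138, 0.019, 0.087]
contact_force: [-0.2, -0.2, -0.1]
finger_gap: 0.0332
X off 3.3 mm  hookY-notch -5.1 mm  tongue z 263.9 mm  F(x,y,z stand) 0.2 -0.2 -0.1  rpy [-179.79    1.09    4.98] gap 33.2 t 13.38
the job is handed in; nothing more can be done
None
```

The white marker pocket is hanging on the stand with its hook fully home in the notch. I handed the job in at about 13.4 s of the 67 s allowed.

I gripped the tab, carried the hook over the lip and set it on the ledge about 42 mm to one side of the notch, at about 6.5 N. I then slid it along until it dropped in, brought the back plate lightly against the front panel, let go and withdrew straight up. The highest stand force I read was about 17–18 N, when it touched the notch floor. Readings came only at the end of each move, so a brief higher peak can't be ruled out.

**Last checks:**
- **Height:** the bridge plate measured 53.8 × 34.3 mm (nominal 54 × 34) when assumed at its seated height of 166 mm, so it is home.
- **Upright:** the tab-to-bridge offset was 10.3 mm against a nominal 10, which puts the tilt under about 1°.
- **Position:** the pocket sits about 1.8 mm off the notch centre, within the ±3 mm of play.
- **Other items:** comparing the side view before and after showed changes only at the pocket and the robot arm.
- **Robot:** the gripper was about 90 mm above the tab with no contact force.

No check failed. Small disagreements: the tool shifted about 2.5 mm towards the stand as the grip released, and the arm drifted a few millimetres while holding still; neither touched the pocket.

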